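# Check a contactor's temperature with a spot thermometer and holster it

## Task

Pick up the spot thermometer and aim its lens, from about 10 cm in front, at the round steel cap on the contactor stand (not the stand with the tall narrow plate), holding it steadily on the middle of the cap for two seconds. Then put it away: slide its barrel fully home into the tunnel of the holster, body resting on the board, and let go. Do not touch either stand, and leave the mug, multimeter and screwdriver where they are.

Things in the scene. Friction and masses are not known exactly. Their poses are not given: they have to be found in the camera images.
- thermometer: Spot thermometer, 0.25 kg, lying along its x, z up; origin on its underside. Grey body x -90 to +5 mm, 44 wide, 44 high (display on top at the rear). From the body's front face (shoulder, x 5) a black barrel, diameter 30, axis at z 22, runs to the nose at x 90, tapering to 20 over the last 12 mm. Centre of mass about x -20. Grip it across the body, e.g. at x -40.
- lens (a point): Centre of the lens in the thermometer's nose (90, 0, 22 mm in its frame), axes as the thermometer's: it sees along +x.
- contactor: Fixed contactor stand, 130 mm wide (y), foot x -50 to +100, 230 high; front faces its -x. A grey plate leaning back 20 degrees carries a white module 90 x 100 mm with a dark ROUND steel cap, diameter 40, 8 mm proud. Origin on the bench, under the cap within 2 mm; z up.
- contactor_spot (a point): Centre of the round cap's front face: the target. At (-2, 0, 142) mm in the stand's frame; the cap faces the stand's -x and 20 degrees upwards, so a level thermometer pointing along the stand's +x at 142 mm height looks at it well enough.
- isolator: The other stand, the same frame and module as the contactor's, but with an upright rectangular steel plate 18 x 72 mm in place of the round cap: not to be measured. The two stands may change places. Origin and axes as for the contactor stand.
- holster: Fixed holster: board 210 (x) x 60 x 4 mm, square aluminium tunnel on its +x half. Origin: centre of the board's underside. Tunnel x 5 (mouth, facing -x) to 105 mm, inside 36 x 36 (z 8 to 44, axis z 26), top z 48. With the thermometer's underside on the board (z 4) its barrel is in line; push along +x. Home: shoulder on the mouth, thermometer origin at (0, 0, 4 mm), same axes.
- mouth (a point): Centre of the tunnel's mouth: (5, 0, 26 mm) in the holster's frame; x points into the tunnel.
- mug: White mug, 80 mm across, 90 mm high, bystander. Origin: centre of its underside.
- multimeter: Orange multimeter lying flat, 180 x 88 x 36 mm, bystander. Origin: centre of its underside.
- screwdriver: Screwdriver, 190 mm long, lying on the bench, bystander.

How it is judged:
On the way:
1. lens 50 to 150 mm in front of the round cap, line of sight within 14 mm (sideways and in height) of its centre and 0.6 rad of the stand's x, still (30 mm/s, 0.2 rad/s) for 1.5 s (x of contactor_spot in the frame of lens between 0.05 and 0.15 m and y of contactor_spot in the frame of lens between -0.014 and 0.014 m and z of contactor_spot in the frame of lens between -0.014 and 0.014 m and angle between the x axis of thermometer and the x axis of contactor, either way round below 0.6 rad and x of lens in the frame of contactor below -0.02 m and linear speed of thermometer below 0.03 m/s and angular speed of thermometer below 0.2 rad/s), for 1.5 s.
At the end, for the whole second after the job is handed in: The thermometer rests in the holster with its barrel in the tunnel: the shoulder within 9 mm of the mouth, lens within 7 mm of the tunnel's axis sideways and 8 mm in height, in line within 0.12 rad, at rest and released (x of lens in the frame of holster between 0.081 and 0.096 m and y of lens in the frame of holster between -0.007 and 0.007 m and z of lens in the frame of holster between 0.018 and 0.034 m and angle between the x axis of thermometer and the x axis of holster, either way round below 0.12 rad and linear speed of thermometer below 0.02 m/s); the robot touches nothing.
It fails at once if either stand is touched (over 1 N) (contact force between any of contactor, isolator and anything else above 1 N).
It fails at once if the mug is moved by more than 30 mm (distance of mug from where it was at the start of the episode above 0.03 m).
It fails at once if the multimeter is moved by more than 30 mm (distance of multimeter from where it was at the start of the episode above 0.03 m).
It fails at once if the screwdriver is moved by more than 30 mm (distance of screwdriver from where it was at the start of the episode above 0.03 m).
It also fails if it takes over 54 s, if anything falls off the work surface, if the arm or the gripper's body presses on something with over 40 N, if the wrist force passes 120 N, or if a joint passes its speed limit or range.

## Robot

A 7-joint arm with a two-finger parallel gripper is mounted at the origin on the work surface. World frame = base frame: x ahead of the robot, y to its left, z up, the work surface at z = 0. Lengths are in m, angles in rad, forces in N, time in s.
With the tool pointing down it reaches from about 0.35 to 0.9 m from the base axis. Payload 8.1 kg.
Tool frame: the origin (TCP) lies at the very end of the fingers, on their centre line; the grasp point (between the pads) lies 19 mm behind it (arm.tcp_to_grasp is the z of the grasp point in the tool frame, in m); z points along the fingers, y is the line along which they close (so a half turn about z gives the same grasp; the last joint's range is limited). The gripper opens to 92 mm and grips with 3 to 60 N. Pads are 19 mm wide; open, the fingers measure 130 mm over their backs; the gripper's body (75 mm by 190 mm) begins 47 mm behind the grasp point.
Start: joints at [-1.29, 0.434, 0.025, 1.573, -0.012, 1.134, -0.075], TCP at [0.234, 0.58, 0.227] pointing down, gripper open.
Joint ranges: [-2.62, 2.62], [-0.44, 2.09], [-1.27, 1.32], [0.08, 2.57], [-1.32, 4.46], [0.12, 2], [-2.74, 2.74]. Speed limits (rad/s): [2.22, 2.22, 3.01, 3.01, 3.14, 3.14, 3.14].

## Interface

Orientations are given as a rotation vector (axis times angle).
In Python, from cell import readout, vision, sign_off, arm gives the robot as it stands. The module is installed in compiled form; this text tells all that it offers.
- The arm moves only by the shell command python3 -m creep 'ROWS' [FORCE]. ROWS is JSON, a list of rows, each a list of 5 numbers: the shift along the tool's x, y, z in units of 4 cm (1.0 is 4 cm), then the turn about the tool's z in units of 4 degrees (1.0 is 4 degrees), then the opening, from 0 (shut) to 1 (fully open). A call has 1 to 12 rows; each row shifts and turns the commanded pose from where the row before left it, along the tool's axes as they then stand; what a row does not reach is not made up. A row lasts 1/8 s, in which the tool goes at most 62.5 mm and 10.7 degrees, less where a joint would pass 70% of its speed; a pose out of reach is approached as far as the arm can. A call with a number of a shift or a turn outside -1 to 1 is refused whole. A call with a gripper value outside its range is refused whole. The fingers move at their own pace and stop on an object; FORCE is the grip in N (left out, the last holds). Time passes only in rows, so rows that do not move let the fingers close. It gives the time, the measured TCP pose, the force, the opening and the grip force at its end, in the units of the state.
- readout.observe(): the state, without advancing time (a new reading comes with each control period).
- vision.get_image(name): name is "scene" or "top"; returns a dict with "pixels" (384x512x3 uint8, blue, green, red), "z_map" (384x512 float32, m along the optical axis (not along the pixel's ray), 0 where there is no reading), "camera_matrix" (3x3 intrinsics, pixels), "position" and "rotation" of the camera in the world. Camera axes: x right, y up, looking along -z (the intrinsics and any distortion apply to the point x, -y, -z); pixel columns grow to the right and rows downward; lengths in m; the calibration is good to about 2 mm. A picture is of the moment at which its call begins.
- sign_off(): hands the job in; it is judged then, once.
The state is a dict: "clock": time; "joints": joint angles; "dq": joint speeds; "joint_efforts": joint torques, N m; "position": TCP position; "ee_rot": TCP orientation; "force": force on the tool from outside, world axes, zero at the start; "ft_torque": the same for the moment, N m; "width": opening from 0.0 (shut) to 1.0 (fully open); "gripper_force": force on a finger pad.
Only numpy, scipy, OpenCV 4.12 (cv2) and the standard library are available. Lean on these libraries where they do the work, as an engineer would, in place of code of your own. Each camera call takes 0.05 s, during which the arm holds its last target. There are 200 camera calls.

## Working session

There is one attempt and no reset: what is moved stays moved. The work goes in short steps, Python scripts to look and compute and a shell command to move; the robot and the scene stay as the last step left them, time stands still between calls to the robot, and variables do not carry over. Pictures are saved under pics/ and viewed, at most 10 in all, crops included, and the job is handed in when it is done.

```bash
mkdir -p pics
python3 - <<'E'
from cell import readout, vision, arm
import cv2,numpy as np
for n in("scene","top"):
    d=vision.get_image(n); cv2.imwrite(f"pics/{n}0.png",d["pixels"]); np.savez(f"{n}0.npz",**d)
    print(n,d["position"],d["rotation"],d["camera_matrix"])
s=readout.observe();print(s["clock"],s["position"],s["ee_rot"],s["width"],arm.tcp_to_grasp)
E
```

```text
scene [1.25128085 0.19502161 0.65601323] [0.65546752 0.83661994 1.68241415] [[432.75347106   0.         253.64761651]
 [  0.         432.75347106 193.47254556]
 [  0.           0.           1.        ]]
top [0.45753274 0.04568009 1.31103439] [ 0.04933932 -0.04336917 -1.58502706] [[469.3829081    0.         252.59231478]
 [  0.         469.3829081  188.00205706]
 [  0.           0.           1.        ]]
0.1 [0.23390962 0.57909233 0.22603252] [-5.99266710e-01 -3.08378163e+00  2.19158059e-03] 1.0011615145205686 -0.0188
```

View pics/scene0.png

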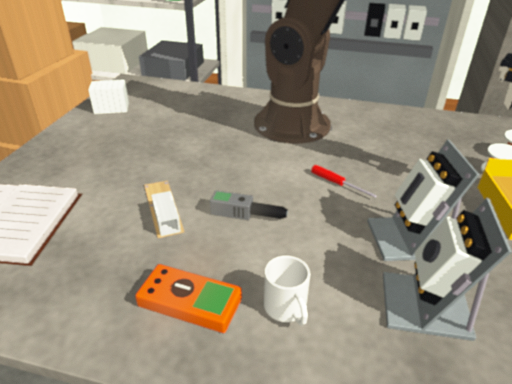

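View pics/top0.png

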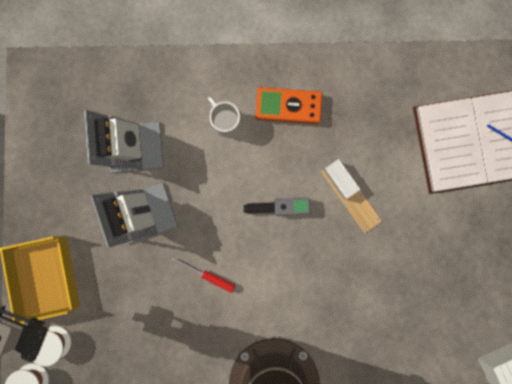

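The scene view shows the round cap on the nearer stand, at about (432,250). In the top view that stand is at (125,140), the thermometer runs from its nose at (245,209) to its rear at (309,206), and the holster is at (350,195) with its tunnel end to the upper left.

```bash
cat > h.py <<'E'
import numpy as np,cv2
from scipy.spatial.transform import Rotation as R
def cloud(d):
    K=d["camera_matrix"];z=d["z_map"];v,u=np.mgrid[:384,:512]
    p=np.stack([(u-K[0,2])/K[0,0]*z,-(v-K[1,2])/K[1,1]*z,-z],-1)
    return p@R.from_rotvec(d["rotation"]).as_matrix().T+d["position"]
def ray(d,uv,h):
    K=d["camera_matrix"];uv=np.atleast_2d(uv).astype(float)
    r=np.c_[(uv[:,0]-K[0,2])/K[0,0],-(uv[:,1]-K[1,2])/K[1,1],-np.ones(len(uv))]@R.from_rotvec(d["rotation"]).as_matrix().T
    return d["position"]+r*((h-d["position"][2])/r[:,2])[:,None]
def rect(P):
    c,s,a=cv2.minAreaRect((P[:,:2]*1000).astype(np.float32)); b=cv2.boxPoints((c,s,a)); 
    e=b[1]-b[0];f=b[2]-b[1]; e=e if np.hypot(*e)>np.hypot(*f) else f
    return np.round(c,1),np.round(s,1),np.degrees(np.arctan2(e[1],e[0])).round(1)
E
python3 - <<'E'
from h import *
t=dict(np.load("top0.npz"));s=dict(np.load("scene0.npz"))
W=cloud(t);S=cloud(s)
print("table z",np.median(W[240:260,350:400,2]),np.median(S[230:250,90:130,2]))
def reg(W,u0,u1,v0,v1,lo,hi):
    P=W[v0:v1,u0:u1].reshape(-1,3);return P[(P[:,2]>lo)&(P[:,2]<hi)]
P=reg(W,235,318,190,225,.012,.08);print("thermo",rect(P),np.percentile(P[:,2],[50,95]))
P=reg(W,270,318,190,225,.038,.08);print("body",rect(P),P.mean(0))
P=reg(W,235,275,190,225,.02,.08);print("barrel",rect(P),np.percentile(P[:,2],[50,95]))
P=reg(W,315,385,150,240,.035,.08);print("tunnel",rect(P),P.mean(0),len(P))
hsv=cv2.cvtColor(t["pixels"],cv2.COLOR_BGR2HSV)
m=cv2.inRange(hsv,(8,90,80),(25,255,255));m[:, :315]=0;m[:150]=0;m[240:]=0;m[:,390:]=0
v,u=np.nonzero(m);print("wood",rect(ray(t,np.c_[u,v],.004)),len(u))
# stands: module face & cap from scene
for n,(u0,u1,v0,v1) in dict(con=(80,165,100,180),iso=(88,180,180,250)).items():
    P=reg(W,u0,u1,v0,v1,.004,.4);print(n,rect(P),P[:,2].max()); 
    P=reg(W,u0,u1,v0,v1,.004,.02);print(" foot",rect(P),P[:,2].mean())
g=cv2.cvtColor(s["pixels"],cv2.COLOR_BGR2GRAY)
m=(g<90).astype(np.uint8);n,l,st,c=cv2.connectedComponentsWithStats(m)
for i in range(1,n):
    if 415<c[i,0]<450 and 230<c[i,1]<270 and st[i,4]>50:
        P=S[l==i];print("cap",c[i],st[i],np.median(P,0),P.min(0),P.max(0))
m=((g>170)[:, :]).astype(np.uint8);n,l,st,c=cv2.connectedComponentsWithStats(m)
for i in range(1,n):
    if 390<c[i,0]<480 and 160<c[i,1]<290 and st[i,4]>200:
        P=S[l==i];q=np.median(P,0);P=P[np.linalg.norm(P-q,axis=1)<.09]
        _,_,V=np.linalg.svd(P-P.mean(0),full_matrices=False);print("white",c[i],P.mean(0),V[2])
E
python3 -c "
import cv2;a=cv2.imread('pics/scene0.png')[130:340,360:512];b=cv2.imread('pics/top0.png')[90:300,80:390]
cv2.imwrite('pics/c.png',cv2.resize(a,None,fx=2.8,fy=2.8,interpolation=2));cv2.imwrite('pics/d.png',cv2.resize(b,None,fx=2.5,fy=2.5,interpolation=2))"
```

```text
table z -3.926071799931208e-05 -0.002354407719378948
thermo (array([479.3, -12.7]), array([ 44.4, 180.3]), np.float32(-88.3)) [0.04200482 0.0478692 ]
body (array([480.6, -49.4]), array([ 43.6, 106.8]), np.float32(-88.3)) [ 0.48057847 -0.05480098  0.04418797]
barrel (array([477.5,  33.8]), array([33.1, 87.9]), np.float32(-82.9)) [0.03404393 0.03964181]
tunnel (array([ 552.9, -191.5]), array([99.8, 45.1]), np.float32(33.4)) [ 0.55212241 -0.19107181  0.04775593] 629
wood (array([ 507.2, -223.7]), array([208.2,  61.2]), np.float32(33.9)) 882
con (array([677. , 415.4]), array([239.1, 224. ]), np.float32(89.3)) 0.22227762399601403
 foot (array([677. , 415.4]), array([239.1, 224. ]), np.float32(89.3)) 0.01089232643520175
iso (array([466.1, 381.3]), array([253.3, 191.7]), np.float32(89.2)) 0.2237792488268835
 foot (array([466.1, 381.3]), array([253.3, 191.7]), np.float32(89.2)) 0.010942730023370538
cap [431.  250.5] [423 240  17  22 292] [0.66327056 0.35422458 0.14311485] [0.63874568 0.3457096  0.12234078] [0.67869224 0.36486601 0.15936116]
white [430.36132812 197.09960938] [0.50613962 0.36294792 0.14218404] [ 0.61359496 -0.70513226  0.35537266]
white [451.08724389 264.54990086] [0.69150003 0.38321735 0.14450716] [ 0.37120902 -0.86215228  0.34481488]
white [392.34836066 251.78278689] [0.53533349 0.31629078 0.00942082] [0.01136343 0.00747819 0.99990747]
```

View pics/d.png

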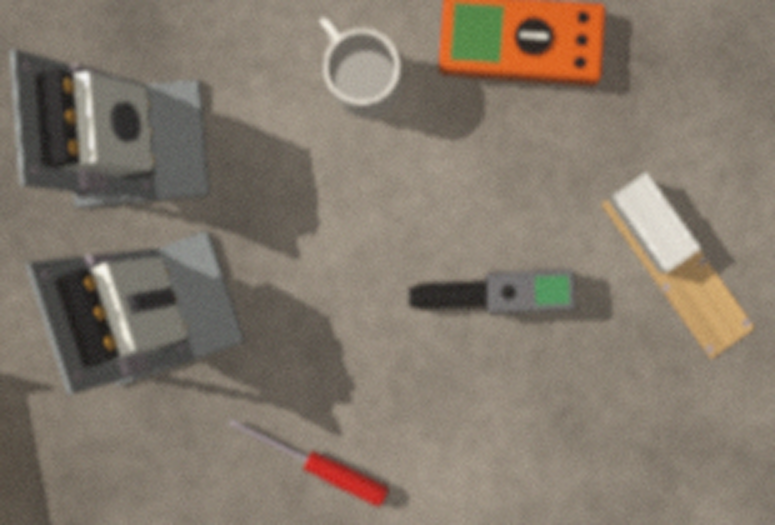

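```bash
cat >> h.py <<'E'
def need(x,y,z,yaw):  # target TCP, thermometer yaw deg; tool y across it
    from cell import readout
    o=readout.observe();M=R.from_rotvec(o["ee_rot"]).as_matrix();p=o["position"]
    d=M.T@(np.array([x,y,z])-p)
    tx=np.degrees(np.arctan2(M[1,0],M[0,0])); turn=-((yaw-tx+90)%180-90)  # tool z down
    print("t",round(o["clock"],2),"tcp",p.round(4),"toolx yaw",tx.round(2),"toolz",M[:,2].round(3),"w",round(o["width"],3),"j",np.round(o["joints"],2))
    print("shift units (tool now)",(d/.04).round(3),"turn units",(turn/4).round(3),"F",np.round(o["force"],1),o["gripper_force"])
    T=M@R.from_euler('z',turn,degrees=True).as_matrix()
    print("shift units after turn",((T.T@(np.array([x,y,z])-p))/.04).round(3))
E
python3 - <<'E'
from h import *
t=dict(np.load("top0.npz"));s=dict(np.load("scene0.npz"));W=cloud(t)
g=cv2.cvtColor(t["pixels"],cv2.COLOR_BGR2GRAY)
m=np.zeros_like(g);m[128:150,122:140]=(g[128:150,122:140]<70)
n,l,st,c=cv2.connectedComponentsWithStats(m);i=1+st[1:,4].argmax()
P=W[l==i];print("cap top",c[i],st[i],"depth",np.median(P,0),"ray",ray(t,c[i],.142),"scene ray",ray(s,[431,250.5],.142))
def fit(u0,u1,v0,v1,lo,hi):
    P=W[v0:v1,u0:u1].reshape(-1,3);P=P[(P[:,2]>lo)&(P[:,2]<hi)]
    A=np.c_[P[:,0],P[:,2],np.ones(len(P))];k=np.linalg.lstsq(A,P[:,1],rcond=None)[0]
    r=P[:,1]-A@k;q=abs(r)<.006;k=np.linalg.lstsq(A[q],P[q,1],rcond=None)[0]
    print("face y=ax+bz+c",k.round(3),"yaw of stand x",90-np.degrees(np.arctan(-k[0]))*-1 if 0 else np.degrees(np.arctan2(1,-k[0])).round(1),q.sum())
fit(123,140,122,157,.10,.2)
# foot front edge
print("foot front corners",ray(t,[[80+200/2.5,90+82/2.5],[80+207/2.5,90+195/2.5]],.008).round(3))
P=W[100:135,205:245].reshape(-1,3);P=P[P[:,2]>.05];print("mug",rect(P),P[:,2].max())
need(.4805,-.0527,.006,91.7)
E
```

```text
cap top [129.86821705 138.41085271] [125 131  11  15 129] depth [0.65474898 0.35450948 0.14793498] ray [[0.65592858 0.35620546 0.142     ]] scene ray [[0.66175876 0.35483477 0.142     ]]
face y=ax+bz+c [0.069 0.321 0.269] yaw of stand x 94.0 450
foot front corners [[0.722 0.307 0.008]
 [0.594 0.3   0.008]]
mug (array([613.6, 107. ]), array([326. ,  78.7]), np.float32(7.9)) 1.3110343853513653
t 0.1 tcp [0.2339 0.5791 0.226 ] toolx yaw 158.01 toolz [-0.    -0.001 -1.   ] w 1.001 j [-1.29  0.44  0.02  1.57 -0.01  1.13 -0.08]
shift units (tool now) [-11.631 -12.329   5.52 ] turn units 16.576 F [ 0.1 -0.1 -0. ] 0.0
shift units after turn [-15.963   5.696   5.52 ]
```

```bash
python3 -m creep '[[0,0,-1,1,1],[0,0,-1,1,1],[0,0,0,1,1],[0,0,0,1,1],[0,0,0,1,1],[0,0,0,1,1],[0,0,0,1,1],[0,0,0,1,1],[0,0,0,1,1],[0,0,0,1,1],[0,0,0,1,1],[0,0,0,1,1]]'
python3 -m creep '[[0,0,0,1,1],[0,0,0,1,1],[0,0,0,1,1],[0,0,0,1,1],[0,0,0,0.6,1],[-1,0,0,0,1],[-1,0,0,0,1],[-1,0,0,0,1],[-1,0,0,0,1],[-1,0,0,0,1],[-1,0,0,0,1],[-1,0,0,0,1]]'
python3 -m creep '[[-1,0,0,0,1],[-1,0,0,0,1],[-1,0.5,0,0,1],[-1,1,0,0,1],[-1,1,0,0,1],[-1,1,0,0,1],[-1,1,0,0,1],[-1,1,0,0,1],[-0.5,0.2,0,0,1],[0,0,0,0,1],[0,0,0,0,1]]'
python3 -c "
from h import *
need(.4805,-.0527,.006,91.7)"
```

```text
clock: 1.6
position: [0.2339, 0.5793, 0.3062]
ee_rot: [1.805, 2.571, -0.001]
force: [0.2, 0.6, -0.2]
width: 1.0
gripper_force: 0.0
clock: 3.1
position: [0.2418, 0.2981, 0.3065]
ee_rot: [2.19, 2.252, -0.001]
force: [-0.1, 0.5, -0.3]
width: 0.996
gripper_force: 0.0
clock: 4.47
position: [0.4788, -0.033, 0.3065]
ee_rot: [-2.189, -2.252, 0.0]
force: [-0.4, 0.3, -0.1]
width: 0.998
gripper_force: 0.0
t 4.47 tcp [ 0.4788 -0.033   0.3065] toolx yaw 91.63 toolz [-0.001  0.001 -1.   ] w 0.998 j [-0.95  0.18  1.09  1.84 -0.17  1.22  0.22]
shift units (tool now) [-0.498  0.035  7.511] turn units -0.016 F [-0.4  0.3 -0.1] 0.0
shift units after turn [-0.498  0.034  7.511]
```

```bash
python3 -m creep '[[-0.5,0.04,0.5,0,1],[0,0,1,0,1],[0,0,1,0,1],[0,0,1,0,1],[0,0,1,0,1],[0,0,1,0,1],[0,0,0.8,0,1],[0,0,0.6,0,1],[0,0,0.4,0,1],[0,0,0.2,0,1],[0,0,0,0,1]]' 25
python3 -c "
from h import *
need(.4805,-.0527,.006,91.7)"
```

```text
clock: 5.85
position: [0.4816, -0.0534, 0.0069]
ee_rot: [-2.189, -2.253, -0.001]
force: [-0.4, -0.7, 0.2]
width: 1.001
gripper_force: 0.0
t 5.85 tcp [ 0.4816 -0.0534  0.0069] toolx yaw 91.63 toolz [ 0.  0. -1.] w 1.001 j [-0.49  0.62  0.68  2.16 -0.71  0.59  0.75]
shift units (tool now) [ 0.017 -0.026  0.022] turn units -0.017 F [-0.4 -0.7  0.2] 0.0
shift units after turn [ 0.018 -0.026  0.022]
```

```bash
python3 -m creep '[[0,0,0,0,0.6],[0,0,0,0,0.4],[0,0,0,0,0.2],[0,0,0,0,0.2],[0,0,0,0,0.2],[0,0,0,0,0.2]]' 25
python3 -c "
from h import *
need(.4805,-.0527,.006,91.7)"
```

```text
clock: 6.6
position: [0.4817, -0.0538, 0.0068]
ee_rot: [2.19, 2.252, 0.0]
force: [0.4, -0.3, 1.0]
width: 0.48
gripper_force: 25.0
t 6.6 tcp [ 0.4817 -0.0538  0.0068] toolx yaw 91.61 toolz [ 0. -0. -1.] w 0.48 j [-0.49  0.62  0.68  2.16 -0.71  0.59  0.75]
shift units (tool now) [ 0.029 -0.029  0.019] turn units -0.023 F [ 0.4 -0.3  1. ] 24.992990791797638
shift units after turn [ 0.029 -0.028  0.019]
```

```bash
python3 -m creep '[[0,0,-0.4,0,0.2],[0,0,-0.8,0,0.2],[0,0,-1,0,0.2],[0,0,-1,0,0.2],[0,0.6,-0.4,-0.5,0.2],[0,1,0,0,0.2],[0,1,0,0,0.2],[0,1,0,0,0.2],[0,0.8,0,0,0.2],[0,0.3,0,0,0.2],[0,0,0,0,0.2]]' 30
python3 - <<'E'
from h import *
from cell import vision
need(.670,.1234,.127,93.5)
t=vision.get_image("top");W=cloud(t);P=W[150:225,215:330].reshape(-1,3) if 0 else W.reshape(-1,3)
cv2.imwrite("pics/t1.png",t["pixels"])
s=vision.get_image("scene");cv2.imwrite("pics/s1.png",s["pixels"])
E
```

```text
clock: 7.98
position: [0.6687, -0.043, 0.1508]
ee_rot: [-2.151, -2.29, 0.002]
force: [0.3, 0.3, -3.0]
width: 0.475
gripper_force: 30.0
t 7.97 tcp [ 0.6687 -0.043   0.1508] toolx yaw 93.6 toolz [-0.001 -0.001 -1.   ] w 0.475 j [-0.51  0.69  0.84  1.59 -0.55  1.12  0.52]
shift units (tool now) [4.151 0.295 0.591] turn units 0.024 F [ 0.3  0.3 -3. ] 29.993028044700623
shift units after turn [4.152 0.288 0.591]
```

```bash
python3 -m creep '[[0.5,0.1,0,0,0.2],[1,0.1,0,0,0.2],[1,0.1,0,0,0.2],[0.9,0,0.2,0,0.2],[0.5,0,0.2,0,0.2],[0.25,0,0.2,0,0.2],[0,0,0,0,0.2],[0,0,0,0,0.2]]'
python3 - <<'E'
from h import *
from cell import vision
need(.670,.1234,.127,93.5)
t=vision.get_image("top");s=vision.get_image("scene");np.savez("t2.npz",**t);np.savez("s2.npz",**s)
a=cv2.resize(t["pixels"][90:210,80:260],None,fx=3,fy=3,interpolation=2);b=cv2.resize(s["pixels"][160:340,290:480],None,fx=2,fy=2,interpolation=2)
c=np.zeros((720+10,540,3),np.uint8);b=b[:360];c=np.zeros((360,920,3),np.uint8);c[:,:540]=a;c[:,540:]=b
cv2.imwrite("pics/aim.png",cv2.resize(c,(796,312)))
E
```

```text
clock: 9.07
position: [0.671, 0.1215, 0.1271]
ee_rot: [2.152, 2.287, -0.001]
force: [0.4, -0.8, -3.1]
width: 0.478
gripper_force: 30.0
t 9.07 tcp [0.671  0.1215 0.1271] toolx yaw 93.47 toolz [ 0.001 -0.001 -1.   ] w 0.478 j [-0.74  0.74  0.83  1.58 -0.59  1.09  0.3 ]
shift units (tool now) [ 0.049 -0.021  0.004] turn units -0.007 F [ 0.4 -0.8 -3.1] 29.99313712120056
shift units after turn [ 0.049 -0.021  0.004]
```

View pics/aim.png

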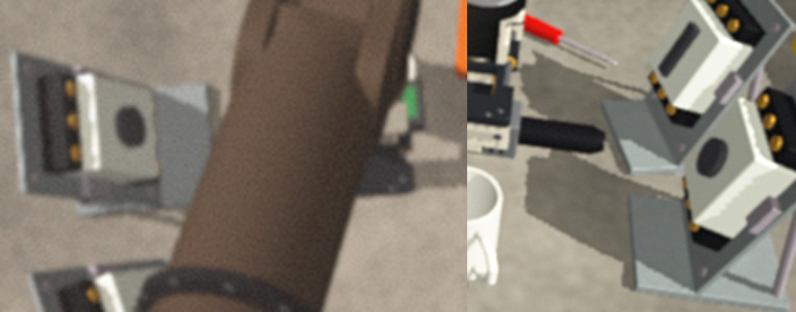

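The scene half of the crop (right) shows the barrel pointing at the round cap at (712,157), with its nose at about (605,138). The arm hides the barrel in the top view, so I'll check the axis numerically against the cap in the scene image.

Run:
```python
from h import *
s=dict(np.load("s2.npz"));g=cv2.cvtColor(s["pixels"],cv2.COLOR_BGR2GRAY);S=cloud(s)
m=((g<75)&(S[...,2]>.1)&(S[...,2]<.18)).astype(np.uint8);m[:,:325]=0;m[:,380:]=0;m[:215]=0;m[260:]=0
n,l,st,c=cv2.connectedComponentsWithStats(m);i=1+st[1:,4].argmax();print(st[i])
mid=[]
for u in range(st[i][0]+2,st[i][0]+st[i][2]-8,4):
    v=np.nonzero(l[:,u]==i)[0]; mid.append([u,(v.min()+v.max())/2])
mid=np.array(mid);print(mid[[0,-1]]);A=ray(s,mid,.142)
k=np.polyfit(A[:,1],A[:,0],1);print("axis pts",A[[0,-1]].round(4),"yaw",np.degrees(np.arctan2(1,k[0])),"x at cap y .354:",np.polyval(k,.354))
v,u=np.nonzero(l==i);j=u.argmax();print("nose",ray(s,[u[j],v[j]],.142))
P=S[l==i];print("barrel top z",np.percentile(P[:,2],[50,90,97]))
C=(g<90).astype(np.uint8);n,l,st,c=cv2.connectedComponentsWithStats(C)
for q in range(1,n):
    if 415<c[q,0]<450 and 230<c[q,1]<270 and st[q,4]>50: print("cap",c[q],ray(s,c[q],.142),np.median(S[l==q],0),st[q,4])
```

```text
[325 228  45  21 705]
[[327.  235.5]
 [359.  240. ]]
axis pts [[0.6705 0.1798 0.142 ]
 [0.6674 0.2351 0.142 ]] yaw 93.7806694862283 x at cap y .354: 0.6588922218114297
nose [[0.65232089 0.25142174 0.142     ]]
barrel top z [0.14977068 0.15450893 0.15530165]
cap [431.  250.5] [[0.66175876 0.35483477 0.142     ]] [0.66410143 0.35417992 0.1431926 ] 292
```

```bash
python3 -m creep '[[0,0.04,0,0,0.2],[0,0,0,0,0.2],[0,0,0,0,0.2],[0,0,0,0,0.2],[0,0,0,0,0.2],[0,0,0,0,0.2],[0,0,0,0,0.2],[0,0,0,0,0.2],[0,0,0,0,0.2],[0,0,0,0,0.2],[0,0,0,0,0.2],[0,0,0,0,0.2]]'
python3 -m creep '[[0,0,0,0,0.2],[0,0,0,0,0.2],[0,0,0,0,0.2],[0,0,0,0,0.2],[0,0,0,0,0.2],[0,0,0,0,0.2],[0,0,0,0,0.2],[0,0,0,0,0.2]]'
python3 - <<'E'
from h import *
# pre-insert TCP: thermometer origin at holster x=-110 ; grip at x -41
a=np.radians(33.8);o=np.array([.5073,-.2227])+(-.110-.041)*np.array([np.cos(a),np.sin(a)]);print(o)
need(*o,.15,33.8)
E
```

```text
clock: 10.68
position: [0.6723, 0.1237, 0.1267]
ee_rot: [-2.15, -2.29, -0.0]
force: [0.3, 0.1, -3.3]
width: 0.476
gripper_force: 30.0
clock: 11.68
position: [0.6723, 0.1237, 0.1267]
ee_rot: [2.15, 2.29, 0.0]
force: [0.3, 0.2, -3.4]
width: 0.481
gripper_force: 30.0
[ 0.38182135 -0.30670064]
t 11.68 tcp [0.6723 0.1237 0.1267] toolx yaw 93.61 toolz [ 0.  0. -1.] w 0.481 j [-0.74  0.74  0.83  1.57 -0.59  1.1   0.3 ]
shift units (tool now) [-10.283  -7.924  -0.582] turn units 14.951 F [ 0.3  0.2 -3.4] 29.993046820163727
shift units after turn [-12.021   4.902  -0.582]
```

```bash
python3 -m creep '[[-0.4,0,-0.3,0,0.2],[-0.9,0,-0.3,0,0.2],[-1,0,-0.3,0,0.2],[-1,0,0,0,0.2],[-1,0,0,0,0.2],[-1,-0.7,0,0,0.2],[-1,-1,0,0,0.2],[-1,-1,0,0,0.2],[-1,-1,0,0,0.2],[-0.8,-1,0,0,0.2],[-0.6,-1,0,0,0.2],[-0.5,-1,0,0,0.2]]'
python3 -m creep '[[0,-0.8,0,1,0.2],[0,-0.4,0,1,0.2],[0,0,0,1,0.2],[0,0,0,1,0.2],[0,0,0,1,0.2],[0,0,0,1,0.2],[0,0,0,1,0.2],[0,0,0,1,0.2],[0,0,0,1,0.2],[0,0,0,1,0.2],[0,0,0,1,0.2],[0,0,0,1,0.2]]'
python3 -m creep '[[0,0,0,1,0.2],[0,0,0,1,0.2],[0,0,0,1,0.2],[0,0,0,0,0.2],[0,0,0,0,0.2]]'
python3 - <<'E'
from h import *
from cell import vision
need(.3818,-.3067,.10,33.8)
t=vision.get_image("top");s=vision.get_image("scene");np.savez("t3.npz",**t);np.savez("s3.npz",**s)
a=cv2.resize(t["pixels"][130:290,300:440],(350,400));b=cv2.resize(s["pixels"][130:290,100:280],(450,400))
cv2.imwrite("pics/pre.png",np.hstack([a,b]))
E
```

```text
clock: 13.18
position: [0.4283, -0.3029, 0.1638]
ee_rot: [2.152, 2.286, 0.0]
force: [0.7, 0.3, -3.5]
width: 0.483
gripper_force: 30.0
clock: 14.68
position: [0.3818, -0.3034, 0.1636]
ee_rot: [2.898, 1.212, 0.002]
force: [0.2, -0.2, -3.0]
width: 0.477
gripper_force: 30.0
clock: 15.3
position: [0.3822, -0.3028, 0.1632]
ee_rot: [3.007, 0.909, 0.001]
force: [0.1, -0.0, -3.7]
width: 0.479
gripper_force: 30.0
t 15.3 tcp [ 0.3822 -0.3028  0.1632] toolx yaw 33.64 toolz [ 0.001 -0.    -1.   ] w 0.479 j [-0.3   0.52  1.23  2.04 -0.59  1.    0.25]
shift units (tool now) [-0.065  0.075  1.579] turn units -0.039 F [ 0.1 -0.  -3.7] 29.9932461977005
shift units after turn [-0.065  0.075  1.579]
```

View pics/pre.png

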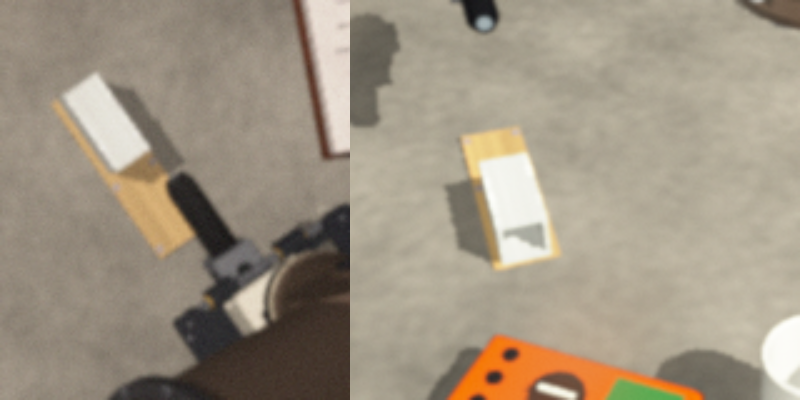

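The top half shows the barrel about in line with the tunnel, its nose at (182,185) and the mouth at (135,160). The scene half shows the holster unobstructed. I'll refine the holster and barrel lines from these images.

```bash
cat > hol.py <<'E'
from h import *
def roof(d,box):
    u0,u1,v0,v1=box;hsv=cv2.cvtColor(d["pixels"],cv2.COLOR_BGR2HSV)
    m=np.zeros((384,512),np.uint8);m[v0:v1,u0:u1]=cv2.inRange(hsv,(0,0,140),(180,50,255))[v0:v1,u0:u1]
    n,l,st,c=cv2.connectedComponentsWithStats(m);i=1+st[1:,4].argmax();v,u=np.nonzero(l==i)
    P=ray(d,np.c_[u,v],.048);return P
E
python3 - <<'E'
from hol import *
t=dict(np.load("t3.npz"));s=dict(np.load("s3.npz"))
for n,d,b in(("top",t,(315,365,150,205)),("scene",s,(145,190,185,240))):
    P=roof(d,b);r=rect(P);a=np.radians(r[2]);print(n,"roof",r,"-> origin",r[0]-55*np.array([np.cos(a),np.sin(a)]))
    hsv=cv2.cvtColor(d["pixels"],cv2.COLOR_BGR2HSV);m=cv2.inRange(hsv,(10,60,80),(25,255,255))
    k=np.zeros_like(m);k[150:240,(315 if n=="top" else 140):(385 if n=="top" else 195)]=1;m*=k;v,u=np.nonzero(m)
    print("  board",rect(ray(d,np.c_[u,v],.004)))
W=cloud(t);g=cv2.cvtColor(t["pixels"],cv2.COLOR_BGR2GRAY)
m=((g<60)&(W[...,2]>.14)&(W[...,2]<.22)).astype(np.uint8);m[:,:360]=0;m[:,395:]=0;m[:195]=0;m[228:]=0
n,l,st,c=cv2.connectedComponentsWithStats(m);i=1+st[1:,4].argmax();v,u=np.nonzero(l==i)
P=ray(t,np.c_[u,v],.179);print("barrel",rect(P),st[i])
a=np.radians(33.64);p=np.array([382.2,-302.8]);q=(P.mean(0)[:2]*1000-p);print("along/across tcp line",q@[np.cos(a),np.sin(a)],q@[-np.sin(a),np.cos(a)])
E
```

```text
top roof (array([ 558.5, -185.1]), array([132.5, 147.1]), np.float32(-1.3)) -> origin [ 503.51415634 -183.85219667]
  board (array([ 507.8, -223.1]), array([214.2,  65.3]), np.float32(33.8))
scene roof (array([ 575.1, -174.4]), array([196.3,  91.8]), np.float32(21.6)) -> origin [ 523.96229324 -194.64684906]
  board (array([ 514.8, -221.2]), array([219.7,  64.1]), np.float32(34.1))
barrel (array([ 453.2, -255.1]), array([83.7, 26.9]), np.float32(34.4)) [367 200  28  28 338]
along/across tcp line 87.69024394967907 -0.5553755914742595
```

Run:
```python
from h import *
a=np.radians(33.8);o=np.array([.5076,-.2230])+(-.151)*np.array([np.cos(a),np.sin(a)]);print(o)
need(*o,.0068+.0055,33.8)
```

```text
[ 0.38212135 -0.30700064]
t 15.4 tcp [ 0.3824 -0.3025  0.163 ] toolx yaw 33.64 toolz [ 0.001  0.    -1.   ] w 0.475 j [-0.3   0.52  1.23  2.04 -0.59  1.    0.25]
shift units (tool now) [-0.071  0.09   3.767] turn units -0.039 F [-0.9  0.1 -3.8] 29.993046820163727
shift units after turn [-0.071  0.09   3.767]
```

```bash
python3 -m creep '[[-0.05,0.09,0.4,-0.04,0.2],[0,0,0.8,0,0.2],[0,0,0.9,0,0.2],[0,0,0.8,0,0.2],[0,0,0.5,0,0.2],[0,0,0.25,0,0.2],[0,0,0.1,0,0.2],[0,0,0,0,0.2],[0,0,0,0,0.2]]'
python3 - <<'E'
from h import *
from cell import vision
need(.3821,-.3070,.0123,33.8)
t=vision.get_image("top");s=vision.get_image("scene");np.savez("t4.npz",**t);np.savez("s4.npz",**s)
a=cv2.resize(t["pixels"][145:245,310:400],(360,400),interpolation=2);b=cv2.resize(s["pixels"][150:250,130:240],(440,400),interpolation=2)
cv2.imwrite("pics/pre2.png",np.hstack([a,b]))
W=cloud(t);g=cv2.cvtColor(t["pixels"],cv2.COLOR_BGR2GRAY)
m=((g<60)&(W[...,2]>.015)&(W[...,2]<.06)).astype(np.uint8);m[:,:345]=0;m[:,390:]=0;m[:190]=0;m[228:]=0
n,l,st,c=cv2.connectedComponentsWithStats(m);i=1+st[1:,4].argmax();v,u=np.nonzero(l==i)
P=ray(t,np.c_[u,v],.0275);print("barrel",rect(P),st[i])
P2=W[l==i];print("z",np.percentile(P2[:,2],[50,95]))
R4=W[145:215,315:370].reshape(-1,3);R4=R4[(R4[:,2]>.043)&(R4[:,2]<.053)]
a=np.radians(33.8);n=np.array([-np.sin(a),np.cos(a)]);e=np.array([np.cos(a),np.sin(a)])
f=lambda Q:(np.round(np.percentile(Q[:,:2]@n*1000,[1,99]).mean(),1),np.percentile(Q[:,:2]@e*1000,[0.5,99.5]).round(1))
print("across: tcp",np.array([.3821,-.3070])@n*1000,"barrel",f(P),"roof",f(R4),"board .004 origin",np.array([507.6,-223])@n, np.array([507.6,-223])@e)
E
```

```text
clock: 16.52
position: [0.3833, -0.3066, 0.0132]
ee_rot: [3.005, 0.913, 0.001]
force: [-0.2, -1.1, -3.2]
width: 0.476
gripper_force: 30.0
t 16.52 tcp [ 0.3833 -0.3066  0.0132] toolx yaw 33.78 toolz [ 0.001 -0.    -1.   ] w 0.476 j [-0.06  0.71  0.91  2.16 -0.89  0.72  0.49]
shift units (tool now) [-0.031 -0.007  0.023] turn units -0.005 F [-0.2 -1.1 -3.2] 29.99315232038498
shift units after turn [-0.031 -0.007  0.023]
barrel (array([ 454.4, -259.6]), array([82.7, 25.8]), np.float32(35.5)) [356 202  24  26 263]
z [0.04130983 0.04623129]
across: tcp -467.67278674988523 barrel (np.float64(-468.9), array([192.6, 273.9])) roof (np.float64(-466.5), array([239.9, 402. ])) board .004 origin -467.68519107612985 297.75379434708117
```

View pics/pre2.png

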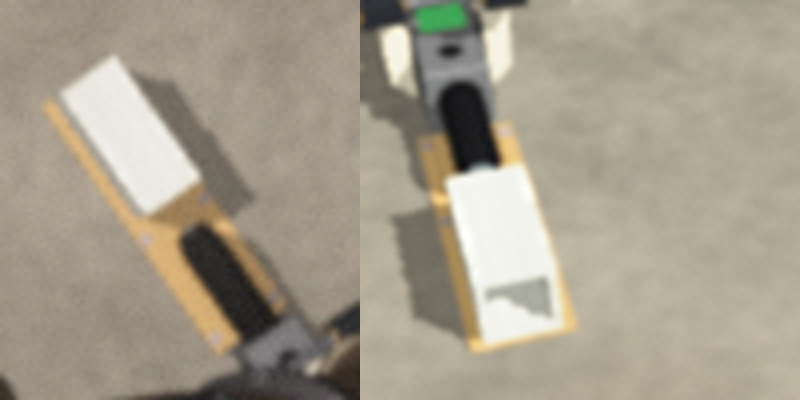

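Nose at left-half (193,235) sits in front of the mouth (175,200), roughly centred. I'll check the lateral offset against the roof alone.

Run:
```python
from h import *
t=dict(np.load("t4.npz"));W=cloud(t);g=cv2.cvtColor(t["pixels"],cv2.COLOR_BGR2GRAY)
a=np.radians(33.8);n=np.array([-np.sin(a),np.cos(a)]);e=np.array([np.cos(a),np.sin(a)])
Q=W[145:215,315:372].reshape(-1,3);Q=Q[(Q[:,2]>.044)&(Q[:,2]<.052)];A=Q[:,:2]@e*1000;C=Q[:,:2]@n*1000
k=(A>295)&(abs(C+467)<40);print("roof along",np.percentile(A[k],[.5,99.5]))
def prof(A,C,lo,hi):
    x=[];y=[]
    for c in np.arange(lo,hi,6):
        q=C[(A>=c)&(A<c+6)]
        if len(q)>4:x.append(c+3);y.append((np.percentile(q,3)+np.percentile(q,97))/2)
    p=np.polyfit(x,y,1);print("mean across",np.mean(y).round(2),"slope deg",np.degrees(p[0]).round(2),"n",len(x));return p
pr=prof(A[k],C[k],310,395)
v,u=np.nonzero(g[190:228,345:392]<70);P=ray(t,np.c_[u+345,v+190],.0275)
A=P[:,:2]@e*1000;C=P[:,:2]@n*1000;q=abs(C+468)<22
pb=prof(A[q],C[q],205,258)
print("at mouth: roof",np.polyval(pr,303),"barrel",np.polyval(pb,303),"nose",np.polyval(pb,275))
```

```text
roof along [303.54029641 402.10546206]
mean across -466.34 slope deg 0.15 n 15
mean across -468.47 slope deg -0.1 n 9
at mouth: roof -466.4817788296344 barrel -468.5908405058736 nose -468.54138757405246
```

```bash
python3 -m creep '[[0.1,-0.03,0,0,0.2],[0.4,0,0,0,0.2],[0.4,0,0,0,0.2],[0.4,0,0,0,0.2],[0,0,0,0,0.2],[0,0,0,0,0.2]]'
python3 -m creep '[[0.3,0,0,0,0.2],[0.4,0,0,0,0.2],[0.3,0,0,0,0.2],[0.1,0,0,0,0.2],[0,0,0,0,0.2],[0,0,0,0,0.2]]'
python3 -c "
from h import *
a=np.radians(33.8);need(*(np.array([.5076,-.2230])-.041*np.array([np.cos(a),np.sin(a)])),.0108,33.8)"
```

```text
clock: 17.38
position: [0.4252, -0.2765, 0.0127]
ee_rot: [3.006, 0.913, -0.001]
force: [-0.4, 0.7, -2.9]
width: 0.48
gripper_force: 30.0
clock: 18.12
position: [0.4615, -0.2523, 0.0127]
ee_rot: [3.006, 0.911, -0.0]
force: [0.3, -0.3, -3.9]
width: 0.48
gripper_force: 30.0
t 18.12 tcp [ 0.4615 -0.2523  0.0127] toolx yaw 33.73 toolz [-0. -0. -1.] w 0.48 j [-0.22  0.76  0.93  2.07 -0.89  0.78  0.29]
shift units (tool now) [0.339 0.032 0.049] turn units -0.019 F [ 0.3 -0.3 -3.9] 29.993062913417816
shift units after turn [0.339 0.032 0.049]
```

Sliding in without contact. Next I'll go home slowly until it touches.

```bash
python3 -m creep '[[0.12,0,0.01,0,0.2],[0.1,0,0.01,0,0.2],[0.06,0,0.01,0,0.2],[0,0,0,0,0.2],[0,0,0,0,0.2]]'
python3 -m creep '[[0.03,0,0,0,0.2],[0.02,0,0,0,0.2],[0.02,0,0,0,0.2],[0,0,0,0,0.2],[0,0,0,0,0.2]]'
python3 -c "
from h import *
a=np.radians(33.8);need(*(np.array([.5076,-.2230])-.041*np.array([np.cos(a),np.sin(a)])),.0108,33.8)"
```

```text
clock: 18.75
position: [0.4712, -0.2458, 0.0115]
ee_rot: [3.006, 0.912, -0.0]
force: [-0.4, 0.2, -3.9]
width: 0.478
gripper_force: 30.0
clock: 19.38
position: [0.4736, -0.2442, 0.0115]
ee_rot: [-3.006, -0.912, -0.0]
force: [0.1, 0.3, -1.8]
width: 0.479
gripper_force: 30.0
t 19.38 tcp [ 0.4736 -0.2442  0.0115] toolx yaw 33.76 toolz [ 0.  0. -1.] w 0.479 j [-0.24  0.77  0.93  2.05 -0.9   0.79  0.27]
shift units (tool now) [-0.025  0.032  0.019] turn units -0.009 F [ 0.1  0.3 -1.8] 29.993019104003906
shift units after turn [-0.025  0.032  0.019]
```

```bash
python3 -m creep '[[0.03,0,0,0,0.2],[0.02,0,0,0,0.2],[0,0,0,0,0.2],[0,0,0,0,0.2]]'
python3 -m creep '[[0.03,0,0,0,0.2],[0.02,0,0,0,0.2],[0,0,0,0,0.2],[0,0,0,0,0.2]]'
```

```text
clock: 19.88
position: [0.4743, -0.2437, 0.0115]
ee_rot: [3.006, 0.911, -0.002]
force: [-4.6, -2.7, -1.9]
width: 0.474
gripper_force: 30.0
clock: 20.38
position: [0.4743, -0.2437, 0.0116]
ee_rot: [3.006, 0.909, -0.005]
force: [-10.3, -5.1, 0.9]
width: 0.478
gripper_force: 30.0
```

Contact at the expected home position. I'll relax, set it down, release and lift.

```bash
python3 -m creep '[[-0.04,0,0.02,0,0.2],[0,0,0,0,0.2],[0,0,0,0,0.6],[0,0,0,0,0.9],[0,0,0,0,0.9],[0,0,0,0,0.9]]'
python3 -m creep '[[0,0,-0.3,0,0.9],[0,0,-0.6,0,0.9],[0,0,-1,0,0.9],[0,0,-1,0,0.9],[-0.5,0,-1,0,0.9],[-1,0,-0.6,0,0.9],[-1,0,0,0,0.9],[-1,0,0,0,0.9],[-0.5,0,0,0,0.9],[0,0,0,0,0.9],[0,0,0,0,0.9]]'
python3 - <<'E'
from h import *
from cell import vision
t=vision.get_image("top");s=vision.get_image("scene")
a=cv2.resize(t["pixels"][145:245,310:400],(360,400),interpolation=2);b=cv2.resize(s["pixels"][150:250,130:240],(440,400),interpolation=2)
cv2.imwrite("pics/end.png",np.hstack([a,b]));cv2.imwrite("pics/endfull.png",t["pixels"])
W=cloud(t);a=np.radians(33.8);n=np.array([-np.sin(a),np.cos(a)]);e=np.array([np.cos(a),np.sin(a)])
Q=W[150:250,310:400].reshape(-1,3);Q=Q[(Q[:,2]>.042)&(Q[:,2]<.06)];A=Q[:,:2]@e*1000;C=Q[:,:2]@n*1000
for lo,hi in((215,300),(308,398)):
    k=(A>lo)&(A<hi);print(np.percentile(C[k],[3,97]).mean().round(1),np.median(Q[k,2]))
print("extent",np.percentile(A,[.5,99.5]))
E
```

```text
clock: 21.12
position: [0.4759, -0.2427, 0.0108]
ee_rot: [-3.006, -0.913, -0.001]
force: [0.4, -0.4, 0.3]
width: 0.864
gripper_force: 0.0
clock: 22.5
position: [0.3438, -0.3311, 0.1907]
ee_rot: [-3.005, -0.914, -0.0]
force: [0.3, -0.0, 0.2]
width: 0.901
gripper_force: 0.0
-464.4 0.048192949829458764
-466.2 0.0481500428109517
extent [209.13343491 401.73086931]
```

View pics/end.png

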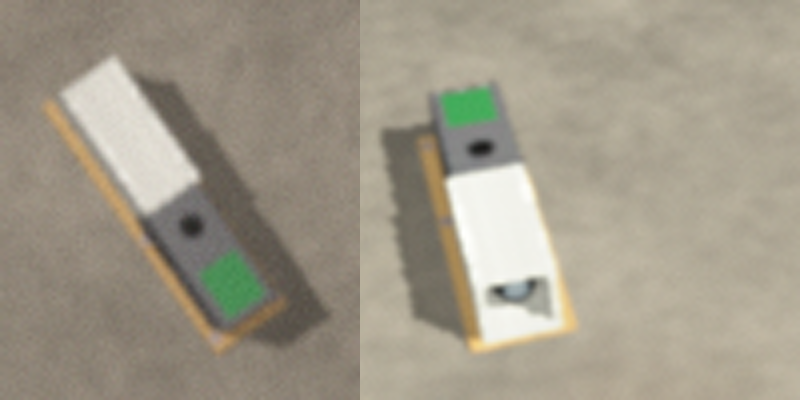

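The pictures show the thermometer home: its shoulder meets the mouth, its body is flat and in line on the board at z 0.048, and the gripper is clear. I'm handing it in.

```bash
python3 -c "
from cell import sign_off
print(sign_off())"
```

```text
the job is handed in; nothing more can be done
None
```

I held the thermometer on the middle of the round cap from about 10 cm for more than two seconds, then slid it fully home in the holster and let go. I handed the job in at about 22.5 s; the hand-in returned no verdict.

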